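Sheathe the scraper, then hold the board holder's sprung jaw open at the mark

ROBOT

A 6-joint arm with a two-finger parallel gripper is mounted at the origin on the work surface. World frame = base frame: x ahead of the robot, y to its left, z up, the work surface at z = 0. Lengths are in mm, angles in rad, forces in N, time in s.
With the tool pointing down it reaches from about 350 to 875 mm from the base axis. Payload 15.5 kg.
Tool frame: the origin (TCP) lies on the centre line of the jaws, within the pads' length; the fingertips stand ahead of it and the grasp point (between the pads) lies 3 mm ahead of it (env.nose_length is the z of the fingertips in the tool frame, in mm); z points along the fingers, y is the line along which they close (so a half turn about z gives the same grasp; the last joint's range is limited). The gripper opens to 85 mm and grips with 20 to 120 N. Pads are 22 mm wide; open, the fingers measure 114 mm over their backs; the gripper's body (76 mm by 85 mm) begins 54 mm behind the grasp point. The pads swing forward as they close: fully open they stand 13 mm farther back than shut.
Start: joints at [-1.214, 0.494, 1.345, -0, 1.302, -0.096], TCP at [272.867, -562.29, 253.277] pointing down, gripper open.
Joint ranges: [-2.91, 2.91], [-0.82, 2.16], [0.22, 2.67], [-1.22, 4.37], [0.12, 2.79], [-3.08, 3.08]. Speed limits (rad/s): [1.89, 1.89, 2.57, 3.01, 3.01, 3.01].

INTERFACE

Orientations are given as a unit quaternion [x, y, z, w].
In Python, from plant import env gives the robot as it stands. Calls block until the motion is done:
- env.move_pose(position, orientation): joint-space move of the TCP to a pose.
- env.line_to(position, vel=150, attitude=None): straight line of the TCP; attitude=None keeps the orientation; vel is the mean speed in mm/s.
- env.move_joints(angles): joint-space move.
- env.move_gripper(opening, f_grip=None): finger opening in mm; f_grip is the grip in N (None keeps the last); returns when the fingers have stopped.
- env.wait(seconds).
- env.ik(position, orientation): joint angles nearest the present ones, or None.
- env.get_state(): the state.
- env.camera(name): name is "scene" or "side" or "wrist"; returns a dict with "image" (384x512x3 uint8, red, green, blue), "vfov" (degrees; the focal length in pixels is half the picture's height over the tangent of half this angle, whatever the lens; pixels are square), "cx", "cy" (the principal point, pixels), "position" and "rotation" of the camera in the world. Camera axes: x right, y down, z forward; pixel columns grow to the right and rows downward; lengths in mm; the calibration is good to about 2 mm. The wrist camera is an equidistant fisheye: a pixel r from the principal point sees the ray r / f radians off the axis. A picture is of the moment at which its call begins. There is no depth.
A pose or a line that the arm cannot do raises env.IKError and nothing moves.
- env.job_done(): hands the job in; it is judged then, once.
The state is a dict: "t": time; "q": joint angles; "joint_vel": joint speeds; "joint_efforts": joint torques, N m; "tcp_pos": TCP position; "orientation": TCP orientation; "force": force on the tool from outside, world axes, zero at the start; "moment": the same for the moment, N m; "finger_gap": finger opening in mm; "grasp_force": force on a finger pad.
Only numpy, scipy, OpenCV 4.12 (cv2) and the standard library are available. Lean on these libraries where they do the work, as an engineer would, in place of code of your own. Each camera call takes 0.05 s, during which the arm holds its last target. There are 200 camera calls.

TASK

Get the board holder ready for me to lower in the next circuit board: take the scraper that lies across its guide rods and slide it, blade first, fully home into the empty wide sheath and let go of it there, then pull the holder's sprung jaw open until its pointer lines up with the point of the size rider on the scale bar. Finish while still holding the jaw there, with nothing else propping it, because I need it kept open at the mark; leave the other things on the bench where they are.

Things in the scene. Friction and masses are not known exactly. Their poses are not given: they have to be found in the camera images.
- scraper: Flat scraper, 130 g: brown wooden handle 110 long, 26 wide, 16 thick; ahead of it a steel blade 60 long, 42 wide, 3 thick, centred in the thickness. Starts flat across the holder's guide rods (underside at 42 height) in the jaw's way. Origin on its underside's centre line; x points to the blade (away from the robot), y across, z up. Handle from x -65 to +45, blade to +105; balances at x +12.
- scraper_tip (a point): Middle of the scraper blade's front edge: 105 mm ahead of the scraper's origin and 8 mm above its underside. (To take the scraper, pinch the handle across its width near the origin: between the rods the room below it is 60 mm wide along the scraper and the holder's base plate is at 14 mm height.)
- wide_sheath: Empty sheath for the scraper's blade, fixed: grey block 68 deep, 66 wide, 56 tall with a level slot 50 wide, 12 high, 63 deep (floor at 36 height, roof at 48), open at the front, which faces the robot within 0.2 rad. A steel tongue 16 wide, top at 34 height, reaches 44 out from the mouth; a sheathed scraper's handle rests on it. Origin on the table under the mouth; x points into the slot.
- wide_sheath_mouth (a point): Centre of the wide slot's mouth, 42 mm above the table; axes as the sheath's (x points into the slot, z up). Sheet metal guides flare out 13 mm from the mouth at both sides and above. The blade is fully in when the front of the scraper's handle meets the mouth: its tip then lies 60 mm inside.
- narrow_sheath: The other sheath, of the same build but 42 wide with a slot 26 wide: it holds the slim knife and is not for the scraper. The two sheaths stand side by side, about 90 to 150 mm between centre lines; either may be the left one. Origin and axes as for the wide one.
- holder: Board holder, fixed: grey base plate 140 by 315 (top at 14 height), two steel rods (10 thick, tops at 42 height, at x -35 and +35) along its y axis, fixed jaw at its -y end, end plate at its +y end (52 high, inner face at y +158). Origin on the table under the middle of the closed sprung jaw; y points along the rods the way the jaw is pulled open, x away from the robot to the scale bar.
- jaw: Sprung jaw: aluminium block 100 wide (x), 24 thick (y), top at 62 height, sliding on the rods along the holder's +y by up to 110. Origin and axes: the holder's when closed, moving with the jaw. Starts closed. A spring pulls it back with about 5 N at first, about 13 N at 80 open; it snaps shut when let go.
- pull_tab (a point): Where to take the sprung jaw: on the black upright pull tab on top of the jaw, 12 thick along the pull (y), 36 wide (x), from 62 to 105 mm above the table; this point is in its middle at 88 mm height.
- pointer_tip (a point): Tip of the small steel pointer on the jaw's far side (away from the robot), 32 mm above the table; it moves with the jaw, level with the jaw's middle.
- rider: Size rider, the mark: a dark steel block 20 by 14, top at 40 mm height, with a white line across its top, clamped on the holder's scale bar, which runs along the far side of the holder. Fixed. Its axes are the holder's.
- rider_tip (a point): Tip of the rider's point, 32 mm above the table: the mark. The jaw is at the mark when the pointer's tip is level with this along the holder's y axis (the tips pass each other with hardly a gap). It lies 55 to 85 mm along +y from the closed jaw's pointer.
- slim_knife: Bystander: slim knife (handle 100 by 20 by 14) parked in the narrow sheath; its origin is on the handle's underside, 35 mm behind the handle's front.
- hard_drive: Bystander: hard drive, 147 by 102 by 26, lying flat; origin under its centre.
- heat_sink: Bystander: finned aluminium heat sink, 70 by 70 by 38; origin under its centre.
- screwdriver: Bystander: screwdriver lying on the table, about 200 long.
- screw_bowl: Bystander: steel bowl, 100 across, 45 high; origin under its centre.
- spray_can: Bystander: white spray can, 54 across, 170 high; origin under its centre.
- circuit_board: Bystander: the next circuit board, 150 by 110, up to 20 high, lying flat on the holder's far side; origin under its centre.
Mind the look-alikes: they are no part of the job. Leave any pink look-alike of the scraper alone.

How it is judged:
By the outcome, as a careful person would: the job done as asked, in the order asked, and still so for the second after the job is handed in, while the arm keeps its last pose, push and grip.
It also fails if it takes over 54 s, if anything falls off the work surface, if the arm or the gripper's body presses on something with over 40 N, if the wrist force passes 120 N, or if a joint passes its speed limit or range.

## Working session

There is one attempt and no reset: what is moved stays moved. The work goes in short steps, each a Python script; the robot and the scene stay as the last script left them, time stands still between calls to the robot, and variables do not carry over. Pictures are saved under pics/ and viewed, at most 10 in all, crops included, and the job is handed in when it is done.

```bash
mkdir -p pics; ls; cat > h.py <<'E'
import numpy as np, cv2
from scipy.spatial.transform import Rotation as R
from plant import env
def snap(n,f):
    c=env.camera(n); cv2.imwrite(f'pics/{f}.png',cv2.cvtColor(c['image'],cv2.COLOR_RGB2BGR)); np.save(f'pics/{f}.npy',c,allow_pickle=True); return c
def load(f): return np.load(f'pics/{f}.npy',allow_pickle=True).item()
def rays(c,px,fish=False):
    px=np.atleast_2d(np.float64(px)); f=c['image'].shape[0]/2/np.tan(np.radians(c['vfov'])/2)
    d=(px-[c['cx'],c['cy']])/f
    if fish:
        r=np.linalg.norm(d,axis=1,keepdims=True); v=np.hstack([d*np.sinc(r/np.pi),np.cos(r)])
    else: v=np.hstack([d,np.ones((len(d),1))])
    return v@rot(c).T
def rot(c):
    r=np.array(c['rotation']); return r if r.shape==(3,3) else R.from_quat(r).as_matrix()
def plane(c,px,z,fish=False):
    v=rays(c,px,fish); p=np.array(c['position']); return p+v*((z-p[2])/v[:,2:])
def down(yaw): # tool z down, tool y axis at angle yaw in the xy plane
    y=np.array([np.cos(yaw),np.sin(yaw),0]); z=np.array([0,0,-1.]); return R.from_matrix(np.column_stack([np.cross(y,z),y,z])).as_quat()
E
python3 - <<'E'
from h import *
for n in ['scene','side']:
    c=snap(n,n+'0'); print(n,c['vfov'],c['cx'],c['cy'],c['position'],np.round(rot(c),3).tolist())
a=cv2.imread('pics/scene0.png');b=cv2.imread('pics/side0.png')
cv2.imwrite('pics/s0.png',cv2.resize(a,(800,600)));cv2.imwrite('pics/d0.png',cv2.resize(b,(800,600)))
print({k:v for k,v in env.get_state().items()}, env.nose_length)
E
```

```text
pics
scene 50.82001430471272 258.6792276994906 187.67080055765283 [829.5772107  432.59519633 990.56107878] [[-0.805, 0.51, -0.303], [0.593, 0.689, -0.416], [-0.004, -0.514, -0.858]]
side 55.91166582849157 257.97311645846014 194.93880655715776 [ 426.07012725  804.44462563 1055.18541098] [[-0.997, -0.056, 0.044], [-0.071, 0.755, -0.651], [0.003, -0.653, -0.757]]
{'t': 0.1, 'q': array([-1.21448250e+00,  4.94136014e-01,  1.34605167e+00,  2.65615129e-06,
        1.30250249e+00, -9.54956425e-02]), 'joint_vel': array([-4.77033879e-04, -2.64213537e-04, -2.40523527e-03,  8.64221571e-04,
       -1.41351592e-03,  6.90336536e-05]), 'joint_efforts': array([ 3.09589501e-03, -8.83586884e+01, -3.84563148e+01, -2.91599072e-04,
        5.15190535e-03, -5.29307670e-06]), 'tcp_pos': array([ 272.77515555, -562.00896867,  252.75649097]), 'orientation': array([ 9.74591789e-01,  2.23987822e-01, -7.00910698e-05, -5.44266421e-04]), 'force': array([ 0.56452404,  0.48227961, -0.04138722]), 'moment': array([-0.04367148, -0.02411414, -0.00428814]), 'grasp_force': 0.0, 'finger_gap': 85.3611966102409} 22.0
```

View pics/s0.png

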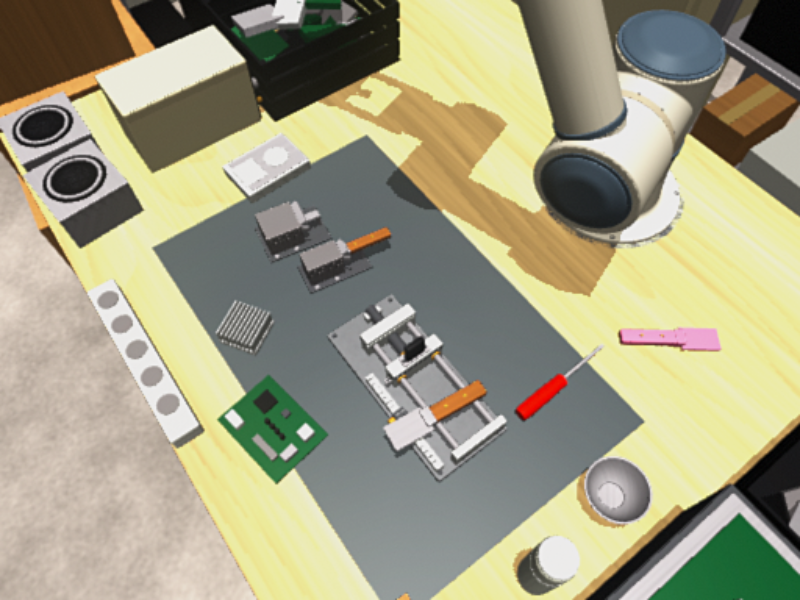

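View pics/d0.png

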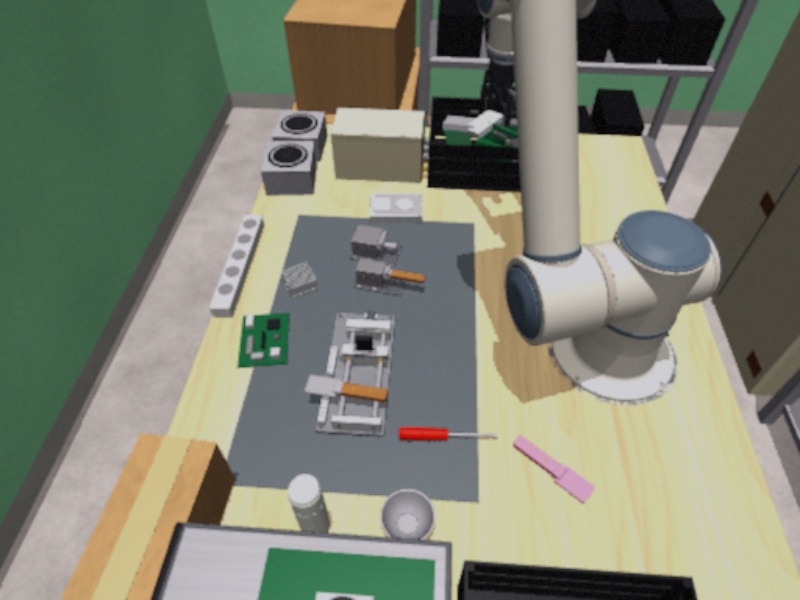

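Both views show the following (800x600 scene picture):
- **Scraper:** brown handle and steel blade across the rods at (440,410).
- **Look-alikes:** the slim knife in the narrow sheath, handle at (370,240), and the pink scraper at (670,340). The red screwdriver is at (545,395).
- **Choice:** the brown-handled one across the rods. The empty block at (280,225) is the wide sheath.

Next I'll get rough positions, then take close wrist pictures.

```bash
python3 - <<'E'
from h import *
for n in ['scene0','side0']:
    c=load(n); hsv=cv2.cvtColor(c['image'],cv2.COLOR_RGB2HSV)
    m=cv2.inRange(hsv,(6,150,100),(18,255,255))
    cs,_=cv2.findContours(m,cv2.RETR_EXTERNAL,cv2.CHAIN_APPROX_NONE)
    for k in cs:
        if 80<cv2.contourArea(k)<1500:
            r=cv2.minAreaRect(k); print(n,np.round(r[0]),cv2.contourArea(k),np.round(plane(c,r[0],55)[0]))
c=load('scene0'); s=.64
for nm,p,z in [('wide block',(278,214),56),('narrow block',(322,252),56),('tab top',(412,340),105),('fixed jaw',(388,325),50),('endplate',(478,440),52),('rider?',(392,422),40),('can top',(557,553),170)]:
    print(nm,np.round(plane(c,np.array(p)*s,z)[0]))
c=load('side0')
for nm,p,z in [('wide block',(368,238),56),('narrow block',(373,270),56),('tab top',(364,335),105),('endplate',(357,420),52)]:
    print(nm,np.round(plane(c,np.array(p)*s,z)[0]))
E
```

```text
scene0 [293. 256.] 324.0 [548. 185.  55.]
scene0 [236. 153.] 137.5 [ 484. -153.   55.]
scene0 [ 21. 128.] 105.5 [ 944. -606.   55.]
scene0 [488.  72.] 440.0 [-359.   69.   55.]
scene0 [471.  61.] 369.0 [-358.    3.   55.]
scene0 [44. 46.] 773.5 [ 753. -915.   55.]
side0 [233. 250.] 150.5 [548. 186.  55.]
wide block [ 587. -299.   56.]
narrow block [ 567. -178.   56.]
tab top [558.  80. 105.]
fixed jaw [557.  11.  50.]
endplate [563. 254.  52.]
rider? [649. 150.  40.]
can top [609. 441. 170.]
wide block [ 592. -276.   56.]
narrow block [ 566. -162.   56.]
tab top [558.  78. 105.]
endplate [555. 251.  52.]
```

```bash
python3 - <<'E'
from h import *
print(env.ik([540,-240,300],down(np.pi/2)),env.ik([540,-240,300],down(-np.pi/2)))
q=down(-np.pi/2) if env.ik([540,-240,300],down(-np.pi/2)) is not None and abs(env.ik([540,-240,300],down(-np.pi/2))[5])<1.2 else down(np.pi/2)
env.move_pose([500,-240,280],q); a=snap('wrist','w1')
env.move_pose([540,160,300],q); b=snap('wrist','w2')
print(q,env.get_state()['t'],env.get_state()['q'])
print(a['vfov'],a['cx'],a['cy'],a['position'],np.round(rot(a),3).tolist())
for n in 'w1','w2': cv2.imwrite(f'pics/{n}b.png',cv2.resize(cv2.imread(f'pics/{n}.png'),(800,600),interpolation=cv2.INTER_CUBIC))
E
```

```text
[-5.19253828e-01  4.04112905e-01  1.36699579e+00 -4.44089210e-16
  1.37048396e+00 -2.09005016e+00] [-5.19253828e-01  4.04112905e-01  1.36699579e+00 -4.44089210e-16
  1.37048396e+00  1.05154250e+00]
[1.000000e+00 3.061617e-17 0.000000e+00 0.000000e+00] 3.1583 [ 1.80146576e-01  3.63149394e-01  1.43433017e+00 -2.55968800e-04
  1.34423946e+00  1.75227108e+00]
65.70646984690485 256.5920995065427 194.05577977471 [ 566.90054518 -239.93007762  401.06168745] [[-0.002, -0.964, -0.265], [-1.0, 0.002, -0.001], [0.001, 0.265, -0.964]]
```

View pics/w1b.png

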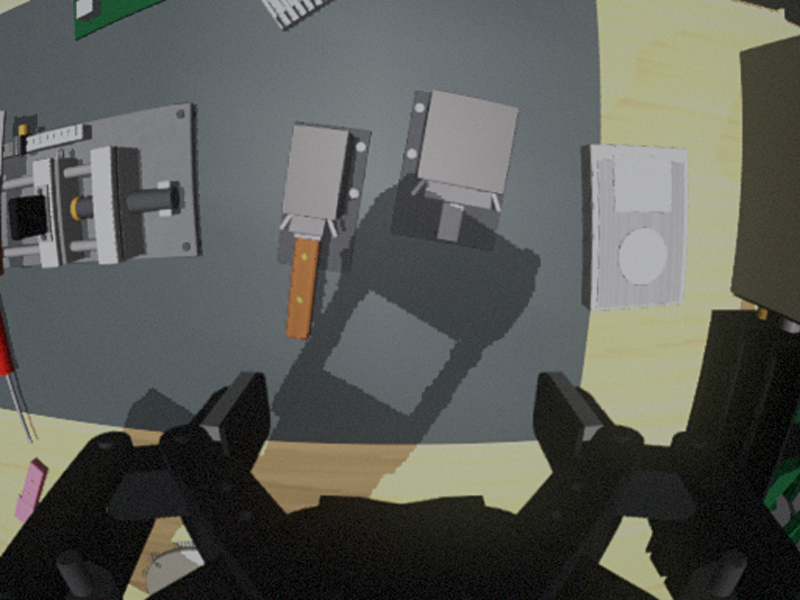

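View pics/w2b.png

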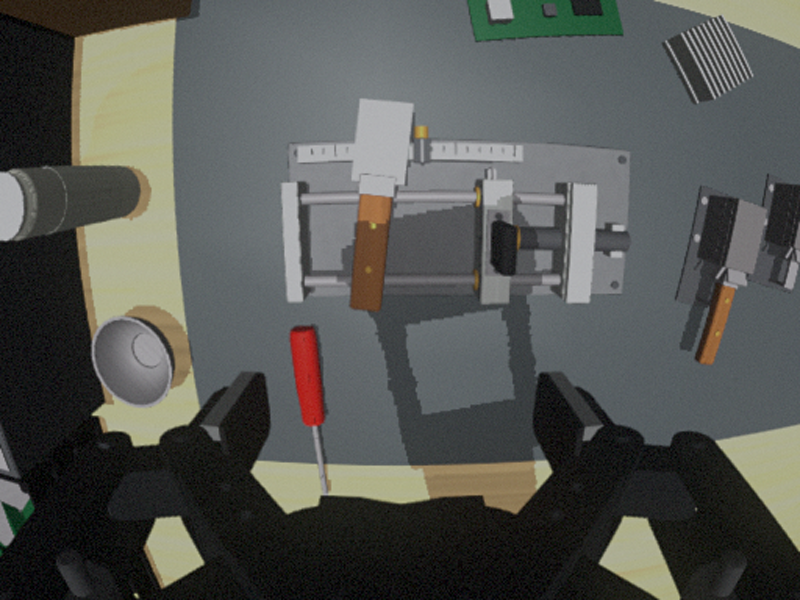

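The close views confirm the choices.
- **w1:** the wide sheath's top face spans (418..518, 92..193) with its empty tongue at (452,222). The narrow one holds the knife at (303,285).
- **w2:** the scraper handle runs from (365,308) to (376,195) with its blade up to (385,100). The rider is at (423,145), the pointer at (491,173) and the pull tab at (505,245).

Now measuring by casting contours onto their planes.

```bash
cat >> h.py <<'E'
def rect(c,mask,seed,z,fish=True):
    n,l=cv2.connectedComponents(mask); k=l[int(seed[1]),int(seed[0])]
    if k==0: print('seed off',seed); return None
    ct=max(cv2.findContours(np.uint8(l==k),cv2.RETR_EXTERNAL,cv2.CHAIN_APPROX_NONE)[0],key=cv2.contourArea)[:,0,:]
    p=plane(c,ct,z,fish)[:,:2]; r=cv2.minAreaRect(np.float32(p)); b=cv2.boxPoints(r); return np.array(r[0]),r[1],b
E
python3 - <<'E'
from h import *
np.set_printoptions(precision=1,suppress=True)
s=.64
c=load('w2'); im=c['image']; hsv=cv2.cvtColor(im,cv2.COLOR_RGB2HSV)
print('pos',c['position'])
print('handle',*rect(c,cv2.inRange(hsv,(5,120,60),(20,255,255)),np.array((370,250))*s,58))
for p in [(385,150),(497,195),(293,240),(581,240),(505,260)]: 
    q=(np.array(p)*s).astype(int); print(p,im[q[1],q[0]],hsv[q[1],q[0]])
print('blade',*rect(c,cv2.inRange(hsv,(0,0,190),(180,40,255)),np.array((385,140))*s,51.5))
for nm,p,z in [('jaw corners',[(484,180),(512,180),(511,303),(481,303)],62),('endplate',[(283,183),(299,183),(303,302),(288,302)],52),('fixedjaw',[(569,183),(596,184),(588,303),(565,302)],62),('rods',[(303,199),(565,200),(305,281),(560,281)],42),('pointer',[(491,168)],32),('rider',[(415,137),(430,137),(430,163),(416,163)],40)]:
    print(nm,plane(c,np.array(p)*s,z,True)[:,:2].tolist() if 0 else '\n',plane(c,np.array(p)*s,z,True)[:,:2])
c=load('w1')
print('wide top\n',plane(c,np.array([(424,92),(518,107),(503,193),(418,178)])*s,56,True)[:,:2])
print('narrow top\n',plane(c,np.array([(297,123),(351,129),(335,219),(283,213)])*s,56,True)[:,:2])
a=load('w1')['image'][45:170,220:350]; b=load('w2')['image'][55:205,170:400]
cv2.imwrite('pics/c1.png',cv2.cvtColor(cv2.resize(a,None,fx=4.5,fy=4.5,interpolation=2),4)); cv2.imwrite('pics/c2.png',cv2.cvtColor(cv2.resize(b,None,fx=3.4,fy=3.4,interpolation=2),4))
E
```

```text
pos [607.4 159.8 421.1]
handle [548.4 184. ] (24.42270278930664, 91.90922546386719) [[501.3 176.9]
 [592.7 166.9]
 [595.4 191.2]
 [504.  201.2]]
(385, 150) [177 179 181] [105   6 181]
(497, 195) [175 176 178] [110   4 178]
(293, 240) [176 178 181] [108   7 181]
(581, 240) [178 179 181] [110   4 181]
(505, 260) [36 41 42] [95 36 42]
seed off [246.4  89.6]Traceback (most recent call last):
  File "<stdin>", line 9, in <module>
TypeError: Value after * must be an iterable, not NoneType
```

```bash
python3 - <<'E'
from h import *
np.set_printoptions(precision=1,suppress=True)
s=.64
c=load('w2'); im=c['image']; hsv=cv2.cvtColor(im,cv2.COLOR_RGB2HSV)
for nm,p,z in [('blade',[(360,100),(413,104),(403,184),(352,178)],51.5),('jaw corners',[(484,180),(512,180),(511,303),(481,303)],62),('endplate',[(283,183),(299,183),(303,302),(288,302)],52),('fixedjaw',[(569,183),(596,184),(588,303),(565,302)],62),('rods',[(303,199),(565,200),(305,281),(560,281)],42),('pointer',[(491,168)],32),('rider',[(415,137),(430,137),(430,163),(416,163)],40)]:
    print(nm,'\n',plane(c,np.array(p)*s,z,True)[:,:2])
c=load('w1')
print('wide top\n',plane(c,np.array([(424,92),(518,107),(503,193),(418,178)])*s,56,True)[:,:2])
print('narrow top\n',plane(c,np.array([(297,123),(351,129),(335,219),(283,213)])*s,56,True)[:,:2])
a=load('w1')['image'][45:170,220:350]; b=load('w2')['image'][55:205,170:400]
cv2.imwrite('pics/c1.png',cv2.cvtColor(cv2.resize(a,None,fx=4.5,fy=4.5,interpolation=2),4)); cv2.imwrite('pics/c2.png',cv2.cvtColor(cv2.resize(b,None,fx=3.4,fy=3.4,interpolation=2),4))
E
```

```text
blade 
 [[670.9 191.2]
 [667.1 149.7]
 [603.  157.6]
 [608.2 197.8]]
jaw corners 
 [[607.   95.1]
 [607.8  72.8]
 [508.5  69.6]
 [508.5  94.7]]
endplate 
 [[606.1 253.8]
 [605.5 240.6]
 [507.1 241.3]
 [507.1 254.3]]
fixedjaw 
 [[607.7  25.1]
 [608.4   1. ]
 [508.3   0.8]
 [509.2  22.3]]
rods 
 [[592.1 239.7]
 [593.1  20.7]
 [522.8 240.8]
 [522.7  21. ]]
pointer 
 [[617.4  83.9]]
rider 
 [[641.5 147.8]
 [641.6 135.7]
 [620.1 135.7]
 [620.1 147. ]]
wide top
 [[ 632.  -257.3]
 [ 623.4 -327.7]
 [ 557.3 -316.7]
 [ 567.2 -252.9]]
narrow top
 [[ 610.6 -163.4]
 [ 604.3 -203.9]
 [ 537.2 -191.1]
 [ 542.8 -151.2]]
```

View pics/c1.png

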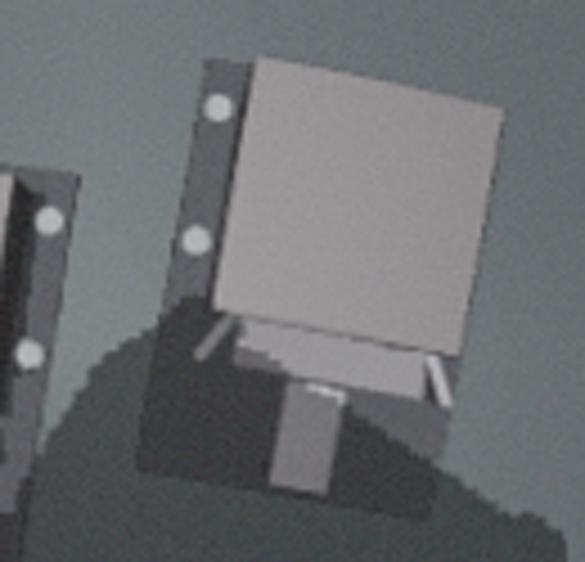

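View pics/c2.png

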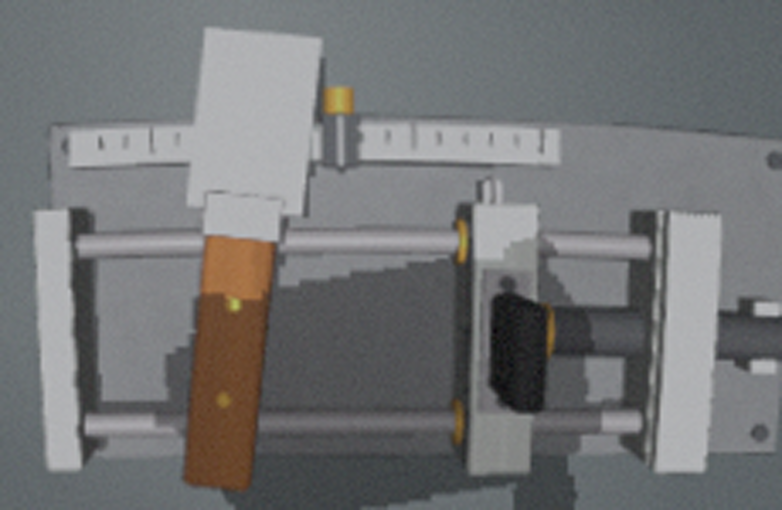

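The crops show the wide sheath's top corners clean at c1 (260,58), (503,108), (460,353), (213,310). In c2 the rider's white line is at (340,140) and the pointer at (490,188). Next: refine the sheath pose and take the scraper.

```bash
python3 - <<'E'
from h import *
np.set_printoptions(precision=3,suppress=True)
c=load('w1'); g=cv2.cvtColor(c['image'],cv2.COLOR_RGB2GRAY)
pk=np.array([(260,58),(503,108),(460,353),(213,310)])/4.5+[219.6,44.6]
p=plane(c,pk,56,True)[:,:2]; print(p, p.mean(0),[np.linalg.norm(p[i]-p[i-1]) for i in range(4)])
q=(pk.mean(0)).astype(int); v=int(g[q[1],q[0]]); print(v)
m=cv2.morphologyEx(np.uint8(abs(g.astype(int)-v)<14)*255,cv2.MORPH_OPEN,np.ones((5,5)))
print(rect(c,m,q,56))
a=-0.111; u=np.array([np.cos(a),np.sin(a)]); o=np.array([566,182.]); gp=o-8*u; Q=down(a-np.pi/2)
env.move_gripper(50,60); env.move_pose([*gp,130],Q); env.line_to([*gp,53],vel=100)
env.move_gripper(0,60); s=env.get_state(); print(s['t'],s['finger_gap'],s['grasp_force'],s['force'],s['tcp_pos'])
env.line_to([*gp,190],vel=150); s=env.get_state(); print(s['t'],s['finger_gap'],s['grasp_force'],s['force'])
snap('wrist','w3')
E
```

```text
[[ 633.752 -264.236]
 [ 623.227 -327.524]
 [ 557.837 -316.579]
 [ 567.744 -252.233]] [ 595.64  -290.143] [np.float64(67.09102601020562), np.float64(64.15668344541774), np.float64(66.29909564061101), np.float64(65.10379003505989)]
147
(array([ 589.299, -288.429]), (64.62803649902344, 80.0528564453125), array([[ 544.346, -313.44 ],
       [ 623.224, -327.099],
       [ 634.252, -263.419],
       [ 555.373, -249.76 ]], dtype=float32))
5.575 25.13087345041429 58.46957802772522 [-1.284  0.731  6.898] [558.421 183.058  53.772]
6.6417 24.51989115889234 58.853466510772705 [ 0.647 -0.366 -0.688]
```

```bash
python3 - <<'E'
from h import *
np.set_printoptions(precision=2,suppress=True)
a=-0.172; u=np.array([np.cos(a),np.sin(a)]); M=np.array([562.1,-284.3]); Q=down(a-np.pi/2); p=M-(30+113)*u
env.move_pose([*p,150],Q); env.line_to([*p,47.5],vel=120)
s=env.get_state(); print(s['t'],s['tcp_pos'],s['force'],s['finger_gap'],p)
c=snap('wrist','w4'); print(c['position'])
cv2.imwrite('pics/w4b.png',cv2.resize(cv2.imread('pics/w4.png')[:300,60:460],(800,600),interpolation=cv2.INTER_CUBIC))
E
```

```text
9.4 [ 421.52 -259.95   47.98] [-0.14 -0.28 -1.52] 24.974796720222425 [ 421.21 -259.83]
[ 487.54 -270.56  169.18]
```

View pics/w4b.png

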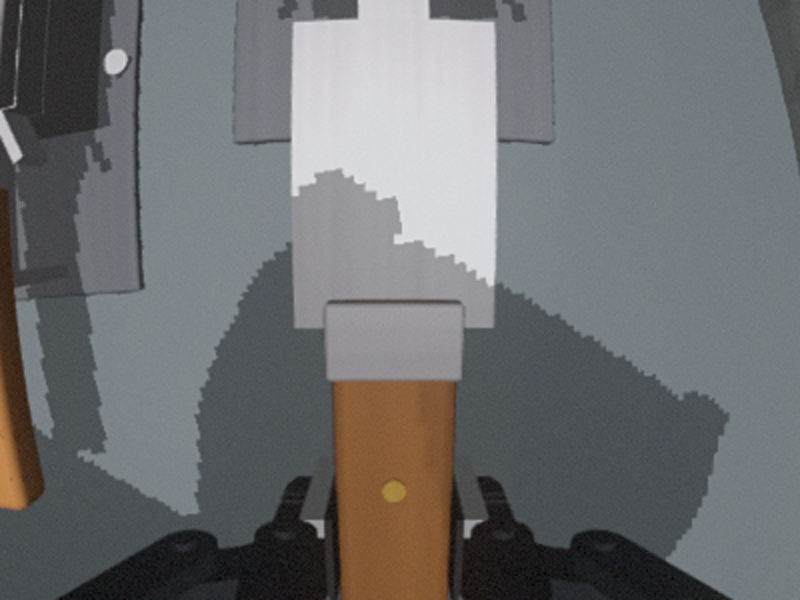

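The blade (292–497, centre 394) is centred on the sheath's base plate (234–554) and tongue (358–430), and its edges are parallel to theirs. Inserting now.

```bash
python3 - <<'E'
from h import *
np.set_printoptions(precision=2,suppress=True)
a=-0.172; u=np.array([np.cos(a),np.sin(a)]); M=np.array([562.1,-284.3]); p=M-143*u
f0=env.get_state()['force']
def go(d,v):
    env.line_to([*(p+d*u),47.5],vel=v); s=env.get_state(); f=s['force']-f0
    print(d,round(s['t'],2),np.r_[f[:2]@u,f[:2]@[-u[1],u[0]],f[2]],(s['tcp_pos'][:2]-p)@u,s['tcp_pos'][2]); return f[:2]@u
for d in (35,60,80):
    if go(d,90)<-8: break
else:
    for d in np.arange(82,106,1.5):
        if go(d,40)<-12: break
c=snap('wrist','w5')
cv2.imwrite('pics/w5b.png',cv2.resize(cv2.imread('pics/w5.png')[:240,90:430],(800,565),interpolation=cv2.INTER_CUBIC))
E
```

```text
35 9.99 [-0.33 -0.71 -1.06] 34.66726396866723 47.515274913630236
60 10.42 [-0.93 -0.69 -0.51] 59.48094777719507 47.37128192283721
80 10.79 [-0.46 -0.26 -1.13] 79.61257943605239 47.378249009503556
82.0 11.04 [-0.29 -0.39 -0.79] 81.68686647025007 47.470778324927174
83.5 11.29 [-0.45 -0.54 -1.11] 83.52084053936034 47.5026418119591
85.0 11.54 [-1.09 -0.7  -2.75] 84.92066829788232 47.386044786221746
86.5 11.79 [-4.9   0.14 -4.24] 86.055463953623 47.21300372619832
88.0 12.04 [-6.09 -0.61 -6.16] 87.05006226440199 47.00858648333809
89.5 12.29 [-8.5  -1.63 -7.38] 87.99664778952541 46.76217359091162
91.0 12.54 [-12.34  -2.62  -6.78] 88.66452319347046 46.59185223242647
```

View pics/w5b.png

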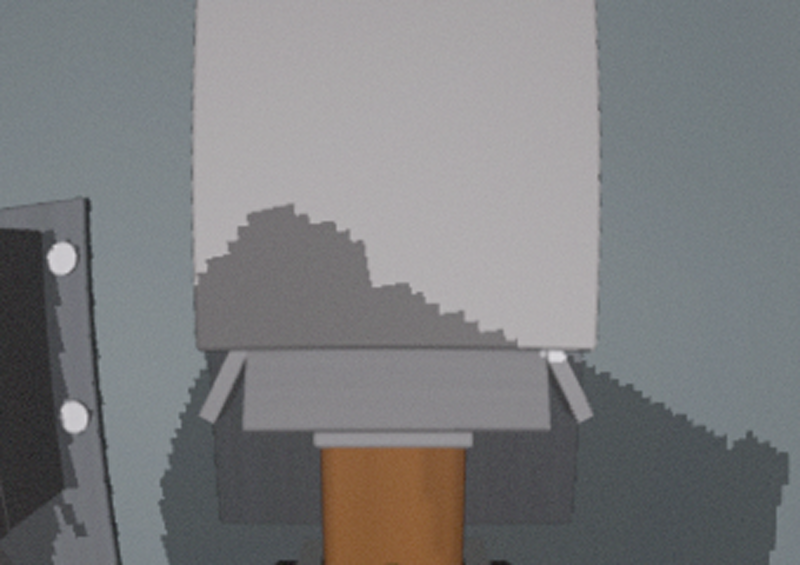

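```bash
python3 - <<'E'
from h import *
c=load('w5'); a=-0.172; u=np.array([np.cos(a),np.sin(a)])
k=240/565
o=plane(c,[90+393*.425,446*k],50.5,True)[0,:2]; b=plane(c,[90+393*.425,348*k],56,True)[0,:2]
print((b-o)@u,o,b)
c=load('w4'); r=plane(c,[60+394/2,380/2],52,True)[0,:2]; f=plane(c,[60+394/2,300/2],52,True)[0,:2]; print('ferrule',(f-r)@u)
s=env.get_state(); print('orange edge ahead of tcp', (r-np.array([421.52,-259.95]))@u,(o-s['tcp_pos'][:2])@u, 'tip', (plane(c,[60+394/2,10],45,True)[0,:2]-np.array([421.52,-259.95]))@u)
E
```

```text
17.640001887644324 [ 544.94252561 -280.1195926 ] [ 562.32008914 -283.15111207]
ferrule 16.354519343371287
orange edge ahead of tcp 36.44518781717986 36.71018718308396 tip 112.39331593148563
```

About 1 mm short, and the downward force suggests the handle's top is touching the upper guide. I'll release so it drops onto the tongue, regrip and push it home.

```bash
python3 - <<'E'
from h import *
np.set_printoptions(precision=2,suppress=True)
a=-0.172; u=np.array([np.cos(a),np.sin(a)]); M=np.array([562.1,-284.3]); p=M-143*u
env.move_gripper(36,60); env.line_to([*(p+88*u),46],vel=60); env.wait(.2)
f0=env.get_state()['force']; env.move_gripper(0,50)
for d in np.arange(89,104,1.5):
    env.line_to([*(p+d*u),46],vel=40); s=env.get_state(); f=s['force']-f0
    print(d,round(s['t'],2),np.r_[f[:2]@u,f[:2]@[-u[1],u[0]],f[2]],(s['tcp_pos'][:2]-p)@u,s['tcp_pos'][2])
    if f[:2]@u<-20: break
env.wait(.2);env.move_gripper(40,60)
c=snap('wrist','w6'); s=env.get_state(); print(s['t'],s['force'])
hsv=cv2.cvtColor(c['image'],cv2.COLOR_RGB2HSV); col=hsv[:,257]; 
rows=np.where((col[:,0]<20)&(col[:,0]>4)&(col[:,1]>120))[0]; print('orange first row',rows[0])
b=cv2.cvtColor(c['image'],cv2.COLOR_RGB2GRAY)[120:200,257]; print(b)
E
```

```text
89.0 13.8 [-7.69 -1.03 11.18] 88.01817163659686 46.11797705929098
90.5 14.05 [-17.64  -3.57  16.75] 88.10622942918494 46.05917571756785
92.0 14.3 [-27.65  -5.15  23.89] 88.26969604898429 46.02976242328039
14.8417 [-0.23  0.79 -0.02]
orange first row 200
[173 174 173 175 170 121 112 115 117 117 116 115 117 116 116 117 117 114
 114 117 112 115 117 116 118 116 117 114 118 114 115 116 120 115 116 113
 100 104 127 131 133 136 135 137 137 133 136 136 136 131 136 133 136 136
 132 134 136 136 136 136 135 132 133 136 136 139 140 134 137 139 134 122
  99 125 144 145 148 140 125 108]
```

```bash
python3 - <<'E'
from h import *
c=load('w6'); a=-0.172; u=np.array([np.cos(a),np.sin(a)])
o=plane(c,[257,199.5],50,True)[0,:2]; b=plane(c,[257,156.2],56,True)[0,:2]
print((b-o)@u,o,b,c['position'])
cv2.imwrite('pics/w6b.png',cv2.resize(cv2.imread('pics/w6.png')[60:300,90:430],(800,565),interpolation=cv2.INTER_CUBIC))
E
```

```text
18.74562086117661 [ 544.20050376 -280.70946749] [ 562.66862324 -283.9230157 ] [ 578.19993244 -286.34347238  167.14774683]
```

View pics/w6b.png

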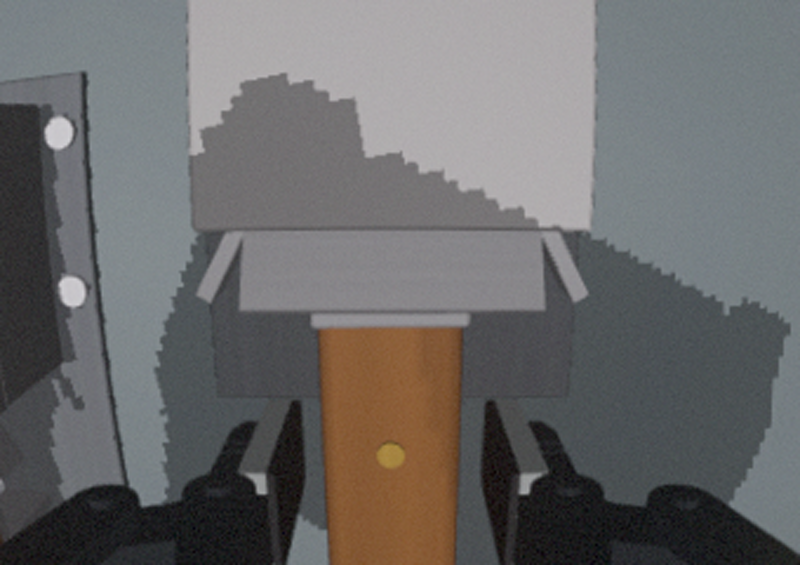

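The handle stopped hard, but the picture puts it about 2 mm shy (18.7 mm from mouth to orange, against a 16–17 mm ferrule). The regrip may have pitched it, so I'll push the butt with closed fingers while it lies freely on the tongue.

```bash
python3 - <<'E'
from h import *
np.set_printoptions(precision=2,suppress=True)
a=-0.172; u=np.array([np.cos(a),np.sin(a)]); M=np.array([562.1,-284.3]); p=M-143*u
P=lambda d,z:[*(p+d*u),z]
def gap(n):
    c=snap('wrist',n); hsv=cv2.cvtColor(c['image'],cv2.COLOR_RGB2HSV); col=hsv[:,257].astype(int)
    r=np.where((col[:,0]<20)&(col[:,0]>4)&(col[:,1]>120))[0][0]-.5
    o=plane(c,[257,r],50,True)[0,:2]; g=cv2.cvtColor(c['image'],cv2.COLOR_RGB2GRAY)[:,257].astype(int)
    print(n,'orange row',r,'d of orange',(o-p)@u)
    return c
env.line_to(P(88,115),vel=150); gap('w7'); env.move_gripper(0,30); env.line_to(P(4,115),vel=200); env.line_to(P(4,52),vel=120); env.wait(.1)
f0=env.get_state()['force']; gap('w8')
for d in np.r_[12,np.arange(14,36,1.5)]:
    env.line_to(P(d,52),vel=40); s=env.get_state(); f=s['force']-f0
    print(d,round(s['t'],2),np.r_[f[:2]@u,f[:2]@[-u[1],u[0]],f[2]],(s['tcp_pos'][:2]-p)@u)
    if f[:2]@u<-15: break
gap('w9')
E
```

```text
w7 orange row 161.5 d of orange 125.03315074967531
w8 orange row -0.5 d of orange 121.88757256709707
12.0 17.71 [-0.48  0.46  1.24] 12.436279388241445
14.0 17.96 [-0.25  0.96 -0.02] 14.053787526442525
15.5 18.21 [0.2 0.2 0.2] 15.539887796059322
17.0 18.46 [ 0.12 -0.96  0.23] 17.10325179136661
18.5 18.71 [ 0.3  -0.79  0.53] 18.60083418944502
20.0 18.96 [-0.53  0.72  1.9 ] 20.073709540959634
21.5 19.21 [-5.93  0.4   1.17] 20.305513935154707
23.0 19.46 [-13.2   -1.01   3.16] 20.504736530026978
24.5 19.71 [-20.21  -1.82   6.55] 20.681432096314467
w9 orange row 24.5 d of orange 125.48782665202016
```

By grip and by butt push it stops hard at the same spot, about 2 mm from the mouth plane by image and within calibration. It is home against its stop. Now to take the pull tab and open the jaw.

```bash
python3 - <<'E'
from h import *
np.set_printoptions(precision=2,suppress=True)
a=-0.172; u=np.array([np.cos(a),np.sin(a)]); M=np.array([562.1,-284.3]); p=M-143*u
env.line_to([*(p+5*u),52],vel=80); env.line_to([*(p+5*u),170],vel=200)
Q=down(-np.pi/2); env.move_gripper(50,100); env.move_pose([557.8,83,170],Q); env.line_to([557.8,83,91],vel=120)
env.wait(.1); f0=env.get_state()['force']
env.move_gripper(0,100); s=env.get_state(); print(s['t'],s['finger_gap'],s['grasp_force'],s['force']-f0,s['tcp_pos'])
for y in (103,123,136):
    env.line_to([557.8,y,91],vel=60); s=env.get_state(); print(y,round(s['t'],2),s['tcp_pos'],s['force']-f0,s['finger_gap'])
env.wait(.2); c=snap('wrist','j1'); s=env.get_state(); print(s['tcp_pos'],c['position'])
cv2.imwrite('pics/j1b.png',cv2.resize(cv2.imread('pics/j1.png')[40:240,150:400],(750,600),interpolation=cv2.INTER_CUBIC))
E
```

```text
24.1417 11.089433513041282 97.75487422943115 [-2.99  2.99  6.67] [557.95  83.4   91.55]
103 24.62 [557.85 102.82  91.54] [-1.96 -5.14  9.49] 10.651786265968923
123 25.11 [557.71 122.63  91.53] [-2.85 -8.92  9.12] 10.78054183409734
136 25.48 [557.62 135.55  91.53] [-3.33 -7.73 11.22] 10.750035719343558
[557.6  135.27  91.53] [624.71 136.26 212.67]
```

View pics/j1b.png

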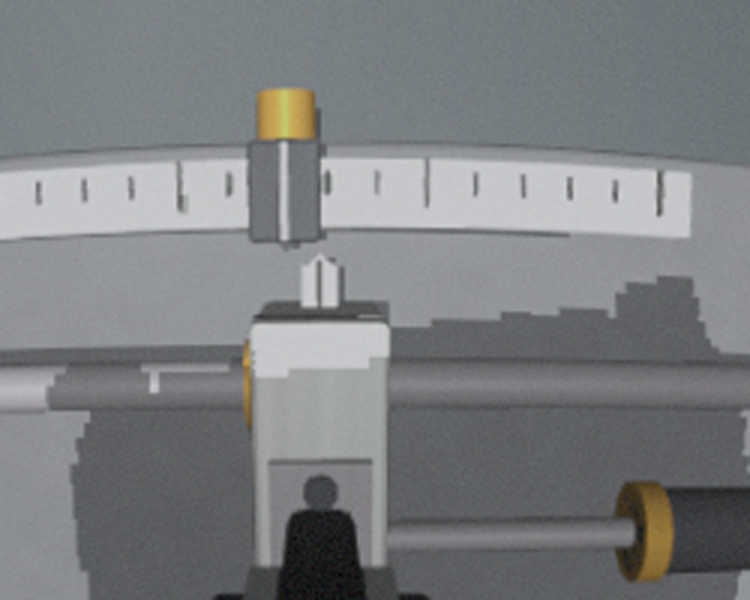

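The pointer tip is at (319,256) and the rider's white line and point are at (284..289,245), so it needs about 6.5 mm more.

```bash
python3 - <<'E'
from h import *
np.set_printoptions(precision=2,suppress=True)
env.line_to([557.8,142.6,91],vel=20); env.wait(.3); c=snap('wrist','j2'); s=env.get_state(); print(s['t'],s['tcp_pos'],c['position'],s['finger_gap'])
cv2.imwrite('pics/j2b.png',cv2.resize(cv2.imread('pics/j2.png')[75:150,210:310],(800,600),interpolation=cv2.INTER_CUBIC))
E
```

```text
26.5583 [557.58 141.81  91.53] [624.68 142.77 212.67] 11.014708729685747
```

View pics/j2b.png

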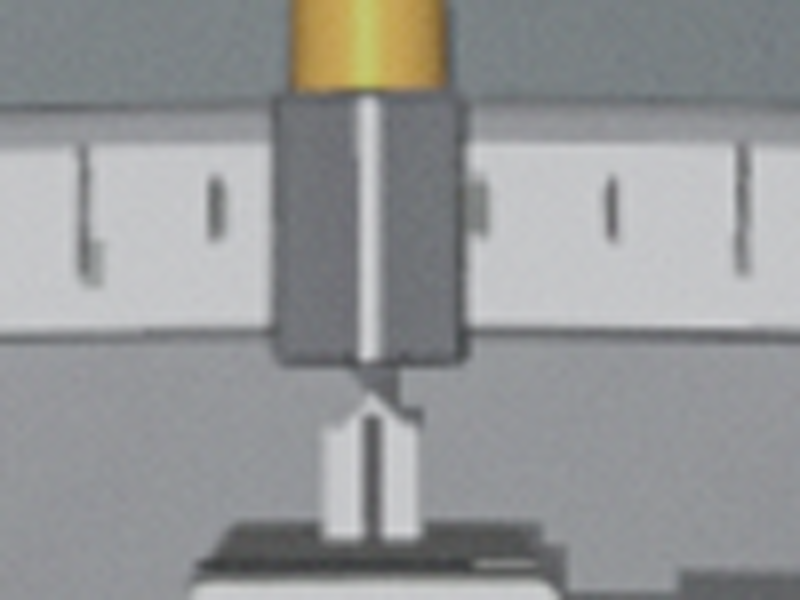

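The pointer tip (372) lines up with the rider's white line (369) to within about 0.2 mm, seen from straight above. Handing in.

```bash
python3 -c "
from plant import env
print(env.job_done(), env.get_state()['t'])"
```

```text
the job is handed in; nothing more can be done
the job is handed in; nothing more can be done
```

I handed the job in with the scraper let go in the wide sheath, hard against its stop (though images put its handle about 2 mm short of the mouth), and the jaw held open with its pointer within about 0.2 mm of the rider's mark; I viewed 11 pictures, one over the limit.

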